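Pin the hold-down bar over the herb tin

ROBOT

A 6-joint arm with a two-finger parallel gripper is mounted at the origin on the work surface. World frame = base frame: x ahead of the robot, y to its left, z up, the work surface at z = 0. Lengths are in m, angles in rad, forces in N, time in s.
With the tool pointing down it reaches from about 0.4 to 0.825 m from the base axis. Payload 7 kg.
Tool frame: the origin (TCP) lies midway between the tips of the shut fingers; the grasp point (between the pads) lies 19 mm behind it; z points along the fingers, y is the line along which they close (so a half turn about z gives the same grasp; the last joint's range is limited). The gripper opens to 88 mm and grips with 3 to 60 N. Pads are 19 mm wide; open, the fingers measure 130 mm over their backs; the gripper's body (78 mm by 193 mm) begins 47 mm behind the grasp point.
Start: joints at [1.615, 0.359, 0.012, 0, -1.224, -0.288], TCP at [0.163, 0.655, 0.227] pointing down, gripper open.
Joint ranges: [-3.07, 3.07], [-1.43, 2.12], [-1.02, 1.25], [-3.03, 1.67], [-3.05, -0], [-3.03, 3.03]. Speed limits (rad/s): [2.39, 2.39, 3.01, 3.14, 3.14, 3.14].

INTERFACE

Orientations are given as a unit quaternion [x, y, z, w].
In Python, from cell import monitor, get_image, calibration, order, models gives the robot as it stands.
- The arm moves only by the tool servo_tool, never from a script. Its argument "commands" is a list that holds one entry, the list of rows, each a list of 6 numbers: the shift along the tool's x, y, z as a fraction of full scale, then the turn, a rotation vector about the tool's x, y, z as a fraction of full scale. In form: [[[dx, dy, dz, rx, ry, rz], ...]]. A call has 1 to 10 rows; each row is the pose to reach, as a shift and turn from the pose commanded when the call began, along the tool's axes at that moment; what a row does not reach only later rows make up. Full scale, the value 1, is 50 cm for a shift and pi/4 rad for a turn. A row lasts 1/10 s, in which the tool goes at most 50 mm and 8.59 degrees, less where a joint would pass 70% of its speed; a pose out of reach is approached as far as the arm can. A call with a number of a shift or a turn outside -1 to 1 is refused whole. A call with a gripper value outside its range is refused whole. "claw" is the opening, from -1 (shut) to 1 (fully open), set as the call begins (left out, the last holds). The fingers move at their own pace and stop on an object; "newtons" is the grip in N (left out, the last holds). Time passes only in rows, so rows that repeat a pose let the fingers close. It gives the time, the measured TCP pose, the force, the opening and the grip force at its end, in the units of the state.
- monitor.get_obs(): the state, without advancing time (a new reading comes with each control period).
- get_image(name): name is "scene" or "top"; returns (picture, depth): 480x640x3 uint8, red, green, blue; 480x640 float32, m along the optical axis (not along the pixel's ray), 0 where there is no reading.
- calibration(name): a dict with "fx", "fy", "cx", "cy" (pixels), "rvec" (rotation vector, rad) and "tvec" (3), from world to camera coordinates, as OpenCV has them. Camera axes: x right, y down, z forward; pixel columns grow to the right and rows downward; lengths in m; the calibration is good to about 2 mm. A picture is of the moment at which its call begins. calibration takes no time and is no camera call.
- order.sign_off(): hands the job in; it is judged then, once.
Trained networks look in the newest picture that a camera, given by its name, has taken for a name from the list of things; names that differ only in an ending like _2 or _b are one class to them, and where a whole thing is asked for, a point or a joint stands for the part that bears it (a point fixed in the world has none). Each returns a list of dicts, best first, with "confidence" (0 to 1); they miss things now and then, are a little off and sometimes report something else, mostly with a low value. They report only what shows in the picture. A call takes as long as a camera call. They do not tell look-alikes from the thing itself.
- models.search_frame(query, camera): "xyz" ([x, y, z] in m, in the coordinates of the camera as it stood for that picture, good to about 4 mm: the middle of the surface that is visible of it).
- models.regions_of(query, camera): "pixels" (480x640 bool, what is visible of it).
- models.tip_of(query, camera): "xyz" ([x, y, z] in m, in the coordinates of the camera as it stood for that picture, good to about 4 mm: a listed point, or the origin of a listed thing).
The state is a dict: "clock": time; "qpos": joint angles; "joint_velocities": joint speeds; "tau": joint torques, N m; "eef_pos": TCP position; "orientation": TCP orientation; "wrist_force": force on the tool from outside, world axes, zero at the start; "ft_torque": the same for the moment, N m; "gripper_width": finger opening in m; "grip_force": force on a finger pad.
Only numpy, scipy, OpenCV 4.12 (cv2) and the standard library are available. Lean on these libraries where they do the work, as an engineer would, in place of code of your own. Each camera call takes 0.05 s, during which the arm holds its last target. There are 200 camera calls.

TASK

Swing the blue hold-down bar fully shut over the red tin, then take the yellow-headed locking pin from its wooden block and thread it, nose down, through the brass eye of the bar and on through the brass eye of the catch below. Finish while still holding the pin by its head, upright and still, with about 20 mm of its nose showing below the lower eye and clear of the base, so that a clip can be put on it. Do not let go of it at the end, and do not disturb the steel can, the shears or the glass jar.

Things in the scene. Friction and masses are not known exactly. Their poses are not given: they have to be found in the camera images.
- press: Hold-down frame, fixed to the table: dark steel base plate 130 x 320 x 12 mm, on it a red tin (110 mm across, brass lid, top at 82 mm), a round aluminium pivot post at the +y end and an aluminium catch post at the -y end. Origin: on the table surface under the tin's centre; x away from the robot at yaw 0, y along the plate, z up. The plate reaches from y = -170 to +150 mm.
- bar (a joint): Angle of the blue hold-down bar about the vertical pivot, rad: 0 = shut against its stop, where its eye lies exactly over the catch's eye; grows as the bar swings open towards the press's -x side (clockwise from above), up to 1.3. No spring, light friction (about 0.12 N m): it stays where it is left.
- pivot (a point): Point on the bar's pivot axis at the height of the bar's top (114 mm above the table). An 18 mm nut stands 8 mm above it. 110 mm from the press origin along the press's +y.
- bar_eye (a point): Centre of the mouth (upper face) of the upper eye: hole of 13 mm through the brass end plate (44 x 44 mm, 16 mm thick) of the bar, 220 mm from the pivot axis; the mouth is 114 mm above the table. Its frame turns with the bar; its -y points from the pivot to the eye.
- bar_knob (a point): Middle of the black upright knob on the bar: 16 mm across, 38 mm high, from the bar's top (114 mm above the table) to 152 mm; 150 mm from the pivot axis, on the line to the eye. This point is 133 mm above the table. The bar is 30 mm wide and 16 mm thick.
- catch_eye (a point): Centre of the mouth (upper face) of the lower eye: hole of 13 mm through the fixed brass ear (44 x 44 mm, 14 mm thick) of the catch, mouth 70 mm and underside 56 mm above the table; below it is free space down to the base plate at 12 mm. It lies under the bar's eye when the bar is shut.
- pin: Locking pin, about 120 g: steel shank 10 mm across and 120 mm long with a nose tapering over its last 12 mm to 4 mm, and a yellow square head 20 x 20 x 36 mm on top (156 mm in all). Origin: the tip of the nose; z runs along the shank up to the head (head from z = 120 to 156 mm), x and y square to the head's sides. It stands loosely upright in the holder, its tip 10 mm above the table.
- holder: Wooden block 70 x 70 x 55 mm, fixed to the table, with a 12 mm hole 45 mm deep in its top for the pin. Origin: centre of its underside.
- can: Bystander: open steel can, 76 mm across, 75 mm high, loose. Origin: centre of its underside.
- shears: Bystander: pruning shears with red handles lying flat, about 190 mm long, 55 mm wide and 17 mm high, loose. Origin: under the pivot screw; blades to +x.
- jar: Bystander: green glass jar with steel cap, 64 mm across, 110 mm high, loose. Origin: centre of its underside.
There are look-alikes about, which are no part of the job. Several things have the shape of the pin; the one meant has the colours described above.

How it is judged:
On the way, in this order (a step that is already met when the one before it is completed fails the run):
1. the bar is swung shut against its stop (value of joint bar below 0.025 rad), for 0.2 s.
2. the pin's nose has come down through the bar's eye (z of pin in the frame of bar_eye below -0.018 m and horizontal distance between pin and bar_eye below 0.008 m and angle between pin's own z axis and vertical below 0.15 rad), for 0.1 s.
At the end, for the whole second after the job is handed in: Bar within 0.03 rad of shut; pin through both eyes within 0.1 rad of upright, its tip within 7 mm of the lower eye's axis and 8 to 34 mm below the lower ear's underside; pin still, gripped with over 2 N, under 10 N between pin and frame (value of joint bar below 0.03 rad and horizontal distance between pin and catch_eye below 0.007 m and angle between pin's own z axis and vertical below 0.1 rad and z of pin in the frame of catch_eye between -0.048 and -0.022 m and contact force between the fingers and pin above 2 N and contact force between pin and press below 10 N and linear speed of pin below 0.02 m/s); the arm keeps its last pose, push and grip.
It fails at once if the steel can is pushed more than 30 mm or tipped (distance of can from where it was at the start of the episode above 0.03 m or angle between can's own z axis and vertical above 0.5 rad).
It fails at once if the shears are pushed more than 30 mm (distance of shears from where it was at the start of the episode above 0.03 m).
It fails at once if the glass jar is pushed more than 30 mm or tipped (distance of jar from where it was at the start of the episode above 0.03 m or angle between jar's own z axis and vertical above 0.5 rad).
It also fails if it takes over 61 s, if anything falls off the work surface, if the arm or the gripper's body presses on something with over 40 N, if the wrist force passes 120 N, or if a joint passes its speed limit or range.

## Working session

There is one attempt and no reset: what is moved stays moved. The work goes in short steps, Python scripts to look and compute and a tool call to move; the robot and the scene stay as the last step left them, time stands still between calls to the robot, and variables do not carry over. Pictures are saved under pics/ and viewed, at most 10 in all, crops included, and the job is handed in when it is done.

Besides the shell and the picture viewer there is one more tool, called after ">>>" as name([rows], argument=value, ...), one row to a line, values as JSON. servo_tool: Moves the arm, as the interface text tells. Shift numbers are shares of 50 cm and turn numbers shares of pi/4 rad, none past 1 either way. Its arguments: {"type":"object","properties":{"commands":{"type":"array","items":{"type":"array","items":{"type":"array","items":{"type":"number","minimum":-1,"maximum":1}}}},"claw":{"type":"number"},"newtons":{"type":"number"}},"required":["commands"]}

```bash
mkdir -p pics; ls
cat > h.py <<'E'
import numpy as np, cv2
from scipy.spatial.transform import Rotation as R
from cell import monitor, get_image, calibration, order, models
def T(n):
    c=calibration(n); return R.from_rotvec(np.ravel(c['rvec'])).as_matrix(), np.ravel(c['tvec']), c
def w(n,p):
    r,t,_=T(n); return (np.asarray(p)-t)@r
def px(n,P):
    r,t,c=T(n); q=r@np.asarray(P)+t; return c['fx']*q[0]/q[2]+c['cx'], c['fy']*q[1]/q[2]+c['cy']
def cloud(n,d):
    r,t,c=T(n); v,u=np.mgrid[:480,:640]
    p=np.stack([(u-c['cx'])/c['fx']*d,(v-c['cy'])/c['fy']*d,d],-1); return (p-t)@r
def tool(target,yaw=None):
    s=monitor.get_obs(); r=R.from_quat(s['orientation']); return r.inv().apply(np.asarray(target)-s['eef_pos'])/0.5
E
python3 - <<'E'
from h import *
s=monitor.get_obs(); print({k:np.round(v,3) for k,v in s.items()})
ims=[]
for n in('scene','top'):
    im,d=get_image(n); cv2.imwrite(f'pics/{n}0.png',im[:,:,::-1]); r,t,c=T(n); print(n,'cam at',np.round(-t@r,3),c['fx'])
    for q in('bar_eye','bar_knob','catch_eye','pivot','press','pin','holder','can','shears','jar'):
        print(q,[(np.round(w(n,x['xyz']),3).tolist(),round(x['confidence'],2),[int(a) for a in px(n,w(n,x['xyz']))]) for x in models.tip_of(q,n)[:5]])
E
```

```text
pics
{'clock': np.float64(0.0), 'qpos': array([ 1.615,  0.359,  0.011, -0.   , -1.224, -0.288]), 'joint_velocities': array([-0.002,  0.   ,  0.001, -0.002, -0.002,  0.001]), 'tau': array([ 1.0000e-03, -5.8272e+01,  2.9306e+01,  6.9970e+00,  7.0000e-03,
       -0.0000e+00]), 'eef_pos': array([0.163, 0.655, 0.226]), 'orientation': array([ 0.993, -0.122, -0.   ,  0.001]), 'wrist_force': array([0.783, 0.631, 0.261]), 'ft_torque': array([ 0.016,  0.015, -0.009]), 'grip_force': np.float64(0.0), 'gripper_width': np.float64(0.087)}
scene cam at [1.336 0.37  0.849] 506.8303790804971
bar_eye [([0.462, 0.02, 0.114], 0.67, [323, 189])]
bar_knob []
catch_eye [([0.57, -0.04, 0.072], 0.83, [282, 226])]
pivot [([0.615, 0.175, 0.115], 0.84, [367, 248])]
press [([0.594, 0.067, -0.0], 0.98, [323, 266]), ([0.731, -0.331, 0.002], 0.53, [142, 264])]
pin [([0.549, 0.355, -0.003], 0.82, [452, 285]), ([0.469, 0.462, 0.001], 0.81, [506, 271]), ([0.457, 0.259, -0.005], 0.75, [418, 248])]
holder [([0.461, 0.37, -0.002], 0.92, [465, 259])]
can [([0.445, -0.332, 0.003], 0.94, [205, 191])]
shears [([0.661, 0.332, -0.002], 0.92, [431, 320])]
jar [([0.731, -0.328, 0.001], 0.89, [143, 265])]
top cam at [0.373 0.08  1.171] 544.4393542069922
bar_eye [([0.46, 0.023, 0.116], 0.62, [340, 296]), ([0.509, 0.075, 0.137], 0.6, [309, 274])]
bar_knob [([0.508, 0.075, 0.133], 0.55, [309, 274])]
catch_eye [([0.565, -0.04, 0.069], 0.7, [360, 242])]
pivot [([0.66, 0.331, 0.0], 0.24, [184, 234])]
press [([0.591, 0.068, -0.0], 0.57, [307, 245])]
pin [([0.456, 0.371, 0.009], 0.73, [175, 330]), ([0.553, 0.355, 0.0], 0.66, [179, 284]), ([0.471, 0.462, -0.004], 0.63, [134, 330]), ([0.456, 0.258, 0.001], 0.56, [229, 321])]
holder [([0.457, 0.37, -0.001], 0.73, [177, 329]), ([0.458, 0.369, 0.008], 0.5, [176, 329])]
can [([0.441, -0.331, 0.006], 0.62, [502, 281])]
shears [([0.662, 0.328, 0.001], 0.78, [185, 233])]
jar [([0.727, -0.333, 0.004], 0.69, [473, 156])]
```

```bash
sleep 1; ls pics
```

```text
scene0.png
top0.png
```

View pics/scene0.png

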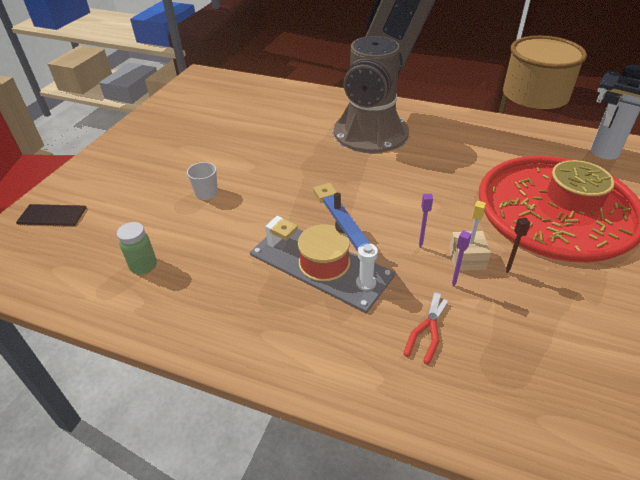

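Run:
```python
from h import *
im=cv2.imread('pics/scene0.png'); c=cv2.resize(im[160:310,390:550],None,fx=4,fy=4,interpolation=cv2.INTER_CUBIC); cv2.imwrite('pics/crop0.png',c)
im,d=get_image('top'); P=cloud('top',d)
hsv=cv2.cvtColor(im,cv2.COLOR_RGB2HSV)
m=(hsv[...,0]>20)&(hsv[...,0]<35)&(hsv[...,1]>130)&(hsv[...,2]>90)
k,l,st,ce=cv2.connectedComponentsWithStats(m.astype(np.uint8))
for i in range(1,k):
    if st[i,4]>15: q=P[l==i]; print(ce[i].round(),st[i,4],np.median(q,0).round(3),q[:,2].max().round(3))
# pin head top: points z 0.15..0.175 near the holder
for lo,hi,cx,cy in((.155,.18,.457,.37),(.045,.065,.457,.37),(.105,.12,.46,.02),(.14,.16,.51,.075)):
    g=(P[...,2]>lo)&(P[...,2]<hi)&(abs(P[...,0]-cx)<.05)&(abs(P[...,1]-cy)<.05)
    q=P[g]; print(lo,len(q)); 
    if len(q): print(q.min(0).round(3),q.max(0).round(3),np.median(q,0).round(3), cv2.minAreaRect((q[:,:2]*1000).astype(np.float32)))
```

```text
[309. 236.] 2111 [0.596 0.063 0.082] 1.171
[360. 242.] 397 [ 0.566 -0.038  0.07 ] 1.171
[324. 263.] 27 [0.543 0.04  0.021] 1.171
[341. 296.] 453 [0.459 0.022 0.114] 1.171
[157. 327.] 183 [0.457 0.366 0.164] 0.17
[111. 400.] 107 [0.341 0.518 0.014] 0.02
[ 66. 400.] 36 [0.354 0.608 0.013] 0.018
[138. 399.] 38 [0.331 0.462 0.013] 0.017
[ 90. 417.] 185 [0.312 0.561 0.014] 0.019
[124. 415.] 41 [0.306 0.493 0.013] 1.171
[135. 416.] 36 [0.299 0.471 0.014] 1.171
[158. 422.] 29 [0.28  0.427 0.013] 0.018
[ 43. 425.] 43 [0.314 0.658 0.013] 1.171
[127. 439.] 83 [0.257 0.489 0.014] 1.171
[ 53. 433.] 26 [0.293 0.639 0.014] 0.017
[163. 438.] 19 [0.247 0.42  0.012] 0.016
[ 95. 435.] 25 [0.276 0.554 0.013] 0.019
[107. 438.] 25 [0.267 0.532 0.014] 0.018
[ 82. 442.] 25 [0.267 0.581 0.014] 0.017
[153. 451.] 127 [0.226 0.441 0.013] 1.171
[ 48. 446.] 35 [0.271 0.651 0.013] 0.019
[ 31. 447.] 27 [0.274 0.683 0.014] 0.017
[ 88. 452.] 40 [0.246 0.572 0.013] 0.019
[ 79. 452.] 43 [0.249 0.59  0.013] 0.017
[ 94. 455.] 29 [0.24  0.56  0.013] 1.171
[ 45. 459.] 62 [0.246 0.66  0.014] 0.019
[133. 458.] 128 [0.222 0.
[... 325 characters left out ...]
 0.584 0.071] 0.075
0.155 132
[0.447 0.359 0.155] [0.468 0.379 0.17 ] [0.457 0.368 0.165] ((457.3638610839844, 369.2193603515625), (20.65386199951172, 18.434179306030273), 81.39399719238281)
0.045 1072
[0.412 0.325 0.045] [0.503 0.415 0.062] [0.452 0.364 0.055] ((457.43548583984375, 369.69024658203125), (71.5809555053711, 71.40394592285156), 21.969608306884766)
0.105 796
[ 0.43  -0.01   0.105] [0.51 0.07 0.12] [0.472 0.033 0.114] ((475.15655517578125, 35.28096008300781), (86.08207702636719, 44.3447265625), 44.02412796020508)
0.14 57
[0.502 0.062 0.141] [0.517 0.076 0.156] [0.509 0.07  0.151] ((509.3201904296875, 69.24755096435547), (13.283284187316895, 14.221628189086914), 80.08057403564453)
```

View pics/crop0.png

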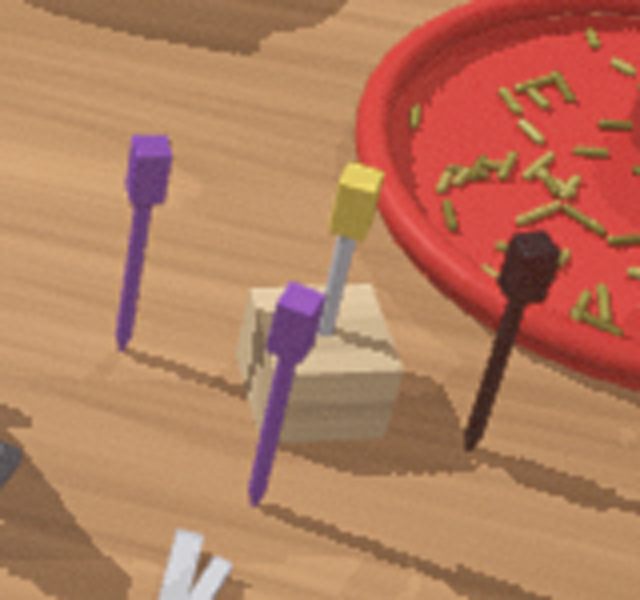

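View pics/top0.png

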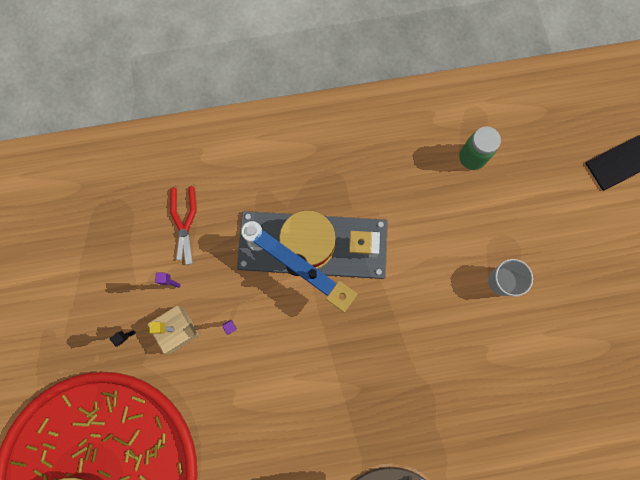

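The scene picture shows four pin-like things: purple heads at (427,205) and (462,245), a black one at (520,230), and the yellow head on a steel shank in the wooden block at (479,212). The enlarged crop confirms the yellow one as the pin, since it has the described colours and stands in the block. The top picture shows the bar about 0.57 rad open, with its eye at (341,296) and the knob at (309,274). The tool's x axis already lies along the press's +x.

>>> servo_tool([
  [[0.1,0.11,0,0,0,0],[0.18,0.2,0,0,0,0],[0.25,0.28,0,0,0,0],[0.32,0.36,0,0,0,0],[0.39,0.44,0,0,0,0],[0.46,0.515,0,0,0,0],[0.53,0.59,0,0,0,0],[0.6,0.67,0,0,0,0],[0.66,0.74,0,0,0,0],[0.72,0.81,0,0,0,0]],
], claw=-1, newtons=25)

```text
clock: 2.15
eef_pos: [0.3961, 0.2107, 0.2271]
orientation: [0.993, -0.121, 0.0, -0.001]
wrist_force: [1.2, 1.2, 0.6]
gripper_width: 0.0132
grip_force: 0.0
```

>>> servo_tool([
  [[0.06,0.07,0,0,0,0],[0.11,0.12,0,0,0,0],[0.14,0.16,0,0,0,0],[0.14,0.16,0,0,0,0],[0.14,0.16,0,0,0,0],[0.14,0.16,0,0,0,0]],
])

```text
clock: 2.75
eef_pos: [0.4441, 0.1183, 0.2267]
orientation: [0.993, -0.121, 0.0, -0.0]
wrist_force: [0.2, 0.2, -0.5]
gripper_width: 0.0007
grip_force: 0.0
```

Run:
```python
from h import *
s=monitor.get_obs(); print(s['clock'],s['eef_pos'],R.from_quat(s['orientation']).as_matrix().round(3),s['gripper_width'],s['qpos'].round(2))
# press fit from top: plate, tin lid centre, catch plate
E_=[]
im,d=get_image('top'); P=cloud('top',d)
for n in('top','scene'):
    if n=='scene': get_image(n)
    for q in('bar_eye','bar_knob','catch_eye','pivot','press','pin'):
        print(n,q,[(np.round(w(n,x['xyz']),3).tolist(),round(x['confidence'],2)) for x in models.tip_of(q,n)[:2]])
```

```text
2.75 [0.44405336 0.11834698 0.22668323] [[ 0.97  -0.241  0.   ]
 [-0.241 -0.97   0.   ]
 [ 0.    -0.    -1.   ]] 0.0007285812900964587 [ 0.69 -0.   -0.44 -0.   -1.13  0.64]
top bar_eye [([0.46, 0.023, 0.113], 0.63), ([0.728, -0.33, 0.002], 0.19)]
top bar_knob []
top catch_eye []
top pivot [([0.617, 0.173, 0.112], 0.82), ([0.726, -0.332, 0.004], 0.24)]
top press [([0.592, 0.069, 0.001], 0.58)]
top pin [([0.457, 0.37, 0.006], 0.75), ([0.554, 0.335, 0.004], 0.5)]
scene bar_eye [([0.595, 0.069, -0.001], 0.75), ([0.459, 0.021, 0.112], 0.74)]
scene bar_knob [([0.512, 0.075, 0.134], 0.89)]
scene catch_eye [([0.573, -0.038, 0.071], 0.61)]
scene pivot [([0.614, 0.175, 0.113], 0.59)]
scene press [([0.594, 0.069, -0.004], 0.96)]
scene pin [([0.443, 0.446, 0.004], 0.73), ([0.553, 0.333, 0.0], 0.61)]
```

>>> servo_tool([
  [[0.03,0.03,0.05,0,0,0],[0.064,0.06,0.12,0,0,0],[0.064,0.06,0.18,0,0,0],[0.064,0.06,0.2,0,0,0],[0.064,0.06,0.2,0,0,0],[0.064,0.06,0.2,0,0,0]],
])

```text
clock: 4.05
eef_pos: [0.4687, 0.0816, 0.1277]
orientation: [0.993, -0.121, 0.001, -0.0]
wrist_force: [-0.1, 0.2, 1.0]
gripper_width: 0.0003
grip_force: 0.0
```

>>> servo_tool([
  [[0.02,0,0,0,0,0],[0.04,0,0,0,0,0],[0.06,0.01,0,0,0,0],[0.08,0.016,0,0,0,0],[0.1,0.024,0,0,0,0],[0.12,0.033,0,0,0,0],[0.14,0.04,0,0,0,0],[0.16,0.043,0,0,0,0],[0.175,0.045,0,0,0,0],[0.19,0.047,0,0,0,0]],
])

```text
clock: 5.05
eef_pos: [0.5549, 0.0349, 0.1264]
orientation: [0.993, -0.122, -0.0, 0.0]
wrist_force: [-0.3, -0.2, 0.2]
gripper_width: 0.0001
grip_force: 0.5
```

>>> servo_tool([
  [[0.01,0,0,0,0,0],[0.02,0,0,0,0,0],[0.026,0,0,0,0,0],[0.032,0,0,0,0,0],[0.032,0,0,0,0,0],[0.032,0,0,0,0,0]],
])

```text
clock: 5.65
eef_pos: [0.566, 0.0322, 0.1261]
orientation: [0.993, -0.122, -0.003, 0.0]
wrist_force: [-17.9, 7.8, 11.2]
gripper_width: 0.0004
grip_force: 9.5
```

>>> servo_tool([
  [[-0.03,0,0,0,0,0],[-0.09,0,0,0,0,0],[-0.13,0,-0.08,0,0,0],[-0.17,-0.08,-0.16,0,0,0],[-0.22,-0.16,-0.2,0,0,0],[-0.26,-0.16,-0.2,0,0,0],[-0.3,-0.16,-0.2,0,0,0]],
], claw=0.1)

```text
clock: 6.35
eef_pos: [0.4438, 0.1476, 0.2282]
orientation: [0.993, -0.121, 0.001, -0.001]
wrist_force: [-0.6, 0.3, -0.5]
gripper_width: 0.0471
grip_force: 0.0
```

Run:
```python
from h import *
s=monitor.get_obs(); print(s['clock'],s['eef_pos'],s['gripper_width'])
out=[]
for n in('top','scene'):
    im,d=get_image(n); P=cloud(n,d); out.append(im)
    cv2.imwrite(f'pics/{n}1.png',im[:,:,::-1]); np.save(f'pics/{n}1.npy',P)
    for q in('bar_eye','bar_knob','pivot','press','pin'):
        print(n,q,[(np.round(w(n,x['xyz']),3).tolist(),round(x['confidence'],2)) for x in models.tip_of(q,n)[:3]])
    hsv=cv2.cvtColor(im,cv2.COLOR_RGB2HSV)
    ok=(hsv[...,0]>15)&(hsv[...,0]<35)&(hsv[...,1]>110)
    for nm,lo,hi,cx,cy,r in(('head',.155,.18,.457,.37,.03),('headside',.125,.18,.457,.37,.03),('eyeplate',.108,.12,.567,-.039,.06),('lid',.078,.088,.593,.068,.07)):
        g=ok&(P[...,2]>lo)&(P[...,2]<hi)&(abs(P[...,0]-cx)<r)&(abs(P[...,1]-cy)<r); q=P[g]
        if len(q)>5: print(n,nm,len(q),cv2.minAreaRect((q[:,:2]*1000).astype(np.float32)),np.median(q,0).round(4))
a=cv2.resize(out[0][200:320,230:390],(640,480),interpolation=cv2.INTER_CUBIC)
b=cv2.resize(out[1][190:310,400:560],(640,480),interpolation=cv2.INTER_CUBIC)
cv2.imwrite('pics/c1.png',cv2.resize(np.hstack([a,b]),(800,300),interpolation=cv2.INTER_AREA)[:,:,::-1])
```

```text
6.35 [0.44384696 0.14759482 0.22815346] 0.0471031943593825
top bar_eye [([0.567, -0.04, 0.114], 0.82)]
top bar_knob [([0.578, 0.033, 0.136], 0.74), ([0.438, -0.33, 0.001], 0.25)]
top pivot [([0.617, 0.175, 0.115], 0.68)]
top press [([0.588, 0.07, 0.001], 0.83)]
top pin [([0.729, -0.331, 0.0], 0.49), ([0.565, -0.04, 0.068], 0.19)]
top head 97 ((457.0800476074219, 372.85955810546875), (18.868532180786133, 19.916915893554688), 80.28995513916016) [0.4595 0.3741 0.1657]
top headside 98 ((457.13116455078125, 372.6804504394531), (19.13116455078125, 19.849342346191406), 82.4454345703125) [0.4595 0.3739 0.1657]
top eyeplate 447 ((567.0806274414062, -39.22251892089844), (42.86042785644531, 44.02786636352539), 76.41107940673828) [ 0.5665 -0.0386  0.1141]
top lid 1380 ((592.2393798828125, 67.876953125), (105.81986999511719, 111.76432037353516), 81.79924774169922) [0.5748 0.0678 0.082 ]
scene bar_eye [([0.567, -0.04, 0.114], 0.89)]
scene bar_knob [([0.584, 0.032, 0.132], 0.71), ([0.617, 0.172, 0.113], 0.43)]
scene pivot [([0.616, 0.176, 0.113], 0.66)]
scene press [([0.595, 0.068, -0.001], 0.66), ([0.445, -0.332, 0.0], 0.53)]
scene pin [([0.554, 0.336, 0.002], 0.67), ([0.446, 0.448, 0.007], 0.59), ([0.435, 0.253, 0.002], 0.54)]
scene head 88 ((459.6748046875, 374.8276062011719), (19.903841018676758, 25.530357360839844), 86.20232391357422) [0.4639 0.3746 0.1634]
scene headside 181 ((459.65301513671875, 374.4991760253906), (20.562177658081055, 25.530357360839844), 86.20232391357422) [0.4663 0.3744 0.1544]
scene eyeplate 247 ((568.0951538085938, -38.041297912597656), (47.07684326171875, 47.98350524902344), 75.83021545410156) [ 0.5725 -0.0407  0.1132]
scene lid 623 ((594.1358032226562, 65.1393051147461), (117.44183349609375, 102.2578353881836), 15.06863021850586) [0.6186 0.0676 0.0813]
```

View pics/c1.png

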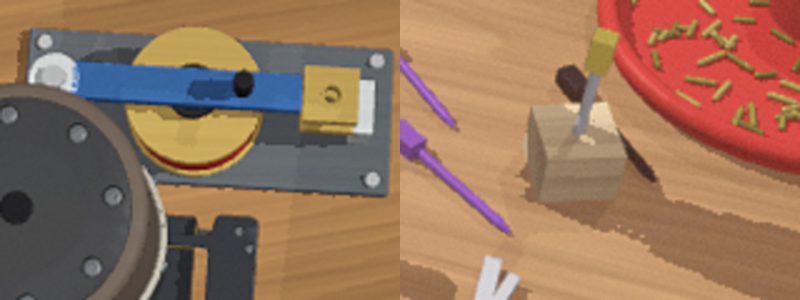

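The bar is shut, with its eye over the catch at about (331,95) in the left crop. The right crop shows the pin still in its block with the head at (603,50) and leaning slightly. The look-alikes have toppled by themselves but lie clear of the grasp.

>>> servo_tool([
  [[-0.015,-0.08,0,0,0,-0.06],[-0.03,-0.17,0,0,0,-0.12],[-0.045,-0.25,0,0,0,-0.12],[-0.06,-0.33,0,0,0,-0.12],[-0.075,-0.4,0,0,0,-0.12],[-0.081,-0.44,0,0,0,-0.12],[-0.081,-0.44,0,0,0,-0.12],[-0.081,-0.44,0,0,0,-0.12]],
])

```text
clock: 7.75
eef_pos: [0.4575, 0.3682, 0.226]
orientation: [0.997, -0.075, -0.0, 0.001]
wrist_force: [-0.2, 0.1, 1.1]
gripper_width: 0.048
grip_force: 0.0
```

Run:
```python
from h import *
s=monitor.get_obs(); print(s['clock'],s['eef_pos'],R.from_quat(s['orientation']).as_matrix().round(3)[:,1],s['gripper_width'])
print(tool([.4575,.371,.132]).round(3))
im,d=get_image('scene'); P=cloud('scene',d); cv2.imwrite('pics/c2.png',cv2.resize(im[130:290,400:560],(640,640))[40:600][:,:,::-1])
hsv=cv2.cvtColor(im,cv2.COLOR_RGB2HSV); g=(hsv[...,0]>20)&(hsv[...,0]<35)&(hsv[...,1]>110)&(P[...,2]>.1)&(P[...,2]<.18)&(abs(P[...,0]-.457)<.03)&(abs(P[...,1]-.37)<.03)
q=P[g]; print(len(q),q.mean(0),q.min(0),q.max(0))
```

```text
7.75 [0.45749045 0.36823864 0.22596035] [-0.149 -0.989  0.001] 0.04801043970899228
[-0.001 -0.006  0.188]
172 [0.4648333  0.37432668 0.15300505] [0.44701438 0.36389385 0.13107214] [0.47168878 0.38461699 0.1680951 ]
```

View pics/c2.png

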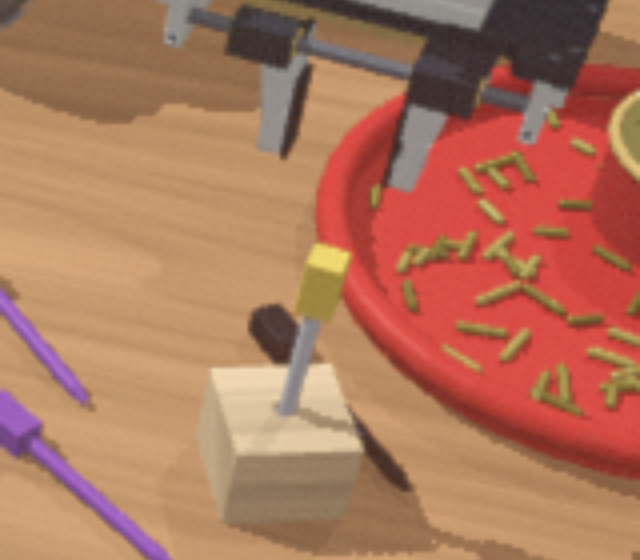

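The open fingers straddle the yellow head at (323,283), and nothing else is in the way, so I go down and grip it.

>>> servo_tool([
  [[0,-0.008,0.04,0,0,0],[0,-0.008,0.09,0,0,0],[0,-0.008,0.14,0,0,0],[0,-0.008,0.17,0,0,0],[0,-0.008,0.188,0,0,0],[0,-0.008,0.188,0,0,0],[0,-0.008,0.188,0,0,0]],
])

```text
clock: 8.5
eef_pos: [0.4587, 0.3724, 0.1335]
orientation: [0.997, -0.075, 0.0, -0.0]
wrist_force: [0.4, -0.9, 0.5]
gripper_width: 0.048
grip_force: 0.0
```

>>> servo_tool([
  [[0,0,0,0,0,0],[0,0,0,0,0,0],[0,0,0,0,0,0],[0,0,0,0,0,0],[0,0,0,0,0,0],[0,0,0,0,0,0],[0,0,0,0,0,0],[0,0,0,0,0,0]],
], claw=-1, newtons=35)

```text
clock: 9.3
eef_pos: [0.4583, 0.3727, 0.1327]
orientation: [0.997, -0.075, 0.0, -0.0]
wrist_force: [-0.5, 0.4, 2.7]
gripper_width: 0.02
grip_force: 34.9
```

>>> servo_tool([
  [[0,0,-0.03,0,0,0],[0,0,-0.08,0,0,0],[0,0,-0.14,0,0,0],[0,0,-0.2,0,0,0],[0,0,-0.25,0,0,0],[0,0,-0.26,0,0,0],[0,0,-0.26,0,0,0]],
])

```text
clock: 10.0
eef_pos: [0.4582, 0.3727, 0.263]
orientation: [0.997, -0.075, 0.0, -0.001]
wrist_force: [-0.5, 0.2, -0.8]
gripper_width: 0.0199
grip_force: 35.0
```

Run:
```python
from h import *
s=monitor.get_obs(); print(s['clock'],s['eef_pos'],s['gripper_width'],s['grip_force'],R.from_quat(s['orientation']).as_matrix().round(3))
for n in('scene','top'):
    im,d=get_image(n); P=cloud(n,d)
    if n=='scene': u,v=map(int,px(n,s['eef_pos'])); cv2.imwrite('pics/c3.png',cv2.resize(im[v-70:v+90,u-80:u+80],(600,600))[:,:,::-1])
    g=(np.abs(P[...,0]-s['eef_pos'][0])<.05)&(np.abs(P[...,1]-s['eef_pos'][1])<.05)&(P[...,2]>.13)&(P[...,2]<s['eef_pos'][2]-.008)
    q=P[g]; print(n,len(q))
    if len(q)>20:
        A=np.c_[q[:,2]-.14,np.ones(len(q))]; 
        for k in(0,1): print(np.linalg.lstsq(A,q[:,k],rcond=None)[0].round(4))
        print(q.min(0).round(3),q.max(0).round(3))
```

```text
10.0 [0.45815725 0.37270726 0.26299843] 0.019888989689574237 34.95241820812225 [[ 0.989 -0.149  0.   ]
 [-0.149 -0.989  0.001]
 [ 0.    -0.001 -1.   ]]
scene 219
[-0.0118  0.4618]
[0.0022 0.3725]
[0.453 0.368 0.139] [0.466 0.378 0.254]
top 35
[0.0249 0.4549]
[-0.0595  0.369 ]
[0.452 0.365 0.151] [0.461 0.371 0.195]
```

View pics/c3.png

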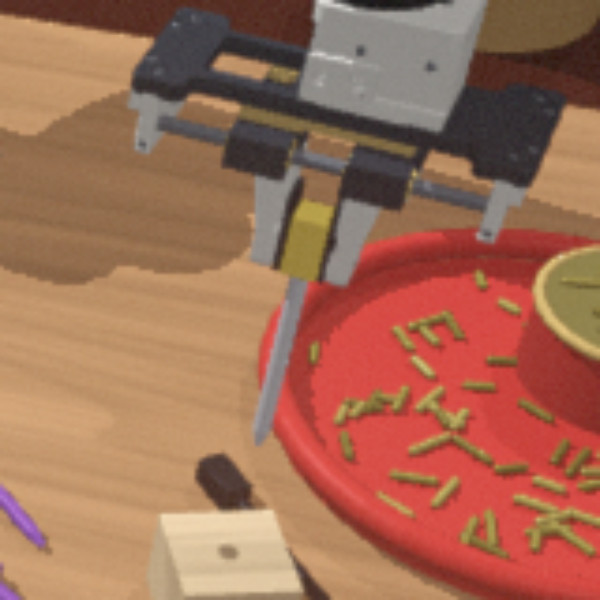

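The pin hangs upright in the grip with its nose at about (262,440), clear of the block. I carry it over to the eye.

>>> servo_tool([
  [[0.02,0.04,0,0,0,0],[0.05,0.115,0,0,0,0],[0.085,0.2,0,0,0,0],[0.12,0.28,0,0,0,0],[0.155,0.36,0,0,0,0],[0.19,0.44,0,0,0,0],[0.225,0.52,0,0,0,0],[0.26,0.6,0,0,0,0],[0.295,0.68,0,0,0,0],[0.32,0.74,0,0,0,0]],
])

```text
clock: 11.1
eef_pos: [0.5608, -0.0196, 0.2608]
orientation: [0.997, -0.075, -0.001, 0.0]
wrist_force: [0.1, 0.2, -0.1]
gripper_width: 0.0197
grip_force: 35.0
```

>>> servo_tool([
  [[0.012,0.03,0,0,0,0],[0.018,0.043,0,0,0,0],[0.018,0.043,0,0,0,0],[0.018,0.043,0,0,0,0],[0.018,0.043,0,0,0,0]],
])

```text
clock: 11.6
eef_pos: [0.5668, -0.0388, 0.2624]
orientation: [0.997, -0.074, -0.0, -0.0]
wrist_force: [-0.6, -0.3, -0.5]
gripper_width: 0.0199
grip_force: 35.0
```

```bash
cat > m.py <<'E'
from h import *
s=monitor.get_obs(); e=s['eef_pos']; print(s['clock'],e,s['grip_force'],s['wrist_force'].round(1),R.from_quat(s['orientation']).as_matrix().round(3)[:,0])
im,d=get_image('scene'); P=cloud('scene',d)
r,t,_=T('scene'); cam=-t@r
zs=P[...,2]
g=(np.abs(P[...,0]-e[0])<.015)&(np.abs(P[...,1]-e[1])<.015)&(zs>max(.122,e[2]-.1))&(zs<e[2]-.01)
q=P[g]; h=(cam-q.mean(0))[:2]; h/=np.linalg.norm(h); print('shank',len(q))
for lo,hi in((.122,.17),(.17,.22),(.22,.26)):
    k=q[(q[:,2]>lo)&(q[:,2]<hi)]
    if len(k)>10: print(lo,(k[:,:2].mean(0)-h*.0039).round(4),k[:,2].min().round(3))
hsv=cv2.cvtColor(im,cv2.COLOR_RGB2HSV)
g=(hsv[...,0]>15)&(hsv[...,0]<35)&(hsv[...,1]>110)&(zs>.109)&(zs<.12)&(abs(P[...,0]-.567)<.04)&(abs(P[...,1]+.039)<.04)
print('plate',cv2.minAreaRect((P[g][:,:2]*1000).astype(np.float32)))
for nm in('bar_eye','pin'): print(nm,[(w('scene',x['xyz']).round(4),round(x['confidence'],2)) for x in models.tip_of(nm,'scene')[:4]])
u,v=map(int,px('scene',[.567,-.039,.15])); np.save('pics/uv.npy',[u,v]); cv2.imwrite('pics/c4.png',cv2.resize(im[v-50:v+50,u-50:u+50],(600,600),interpolation=cv2.INTER_CUBIC)[:,:,::-1])
E
python3 m.py
```

```text
11.6 [ 0.56677177 -0.03883704  0.26235632] 34.95240390300751 [-0.6 -0.3 -0.5] [ 0.989 -0.148 -0.   ]
shank 162
0.17 [ 0.5662 -0.0388] 0.17
0.22 [ 0.5654 -0.0387] 0.221
plate ((568.69287109375, -38.829673767089844), (46.70149230957031, 45.867671966552734), 78.49635314941406)
bar_eye [(array([ 0.5706, -0.0351,  0.1109]), 0.68)]
pin [(array([0.5532, 0.3336, 0.0027]), 0.94), (array([ 0.5696, -0.0414,  0.1376]), 0.88), (array([0.4373, 0.2587, 0.0027]), 0.7), (array([0.4463, 0.4467, 0.0058]), 0.49)]
```

View pics/c4.png

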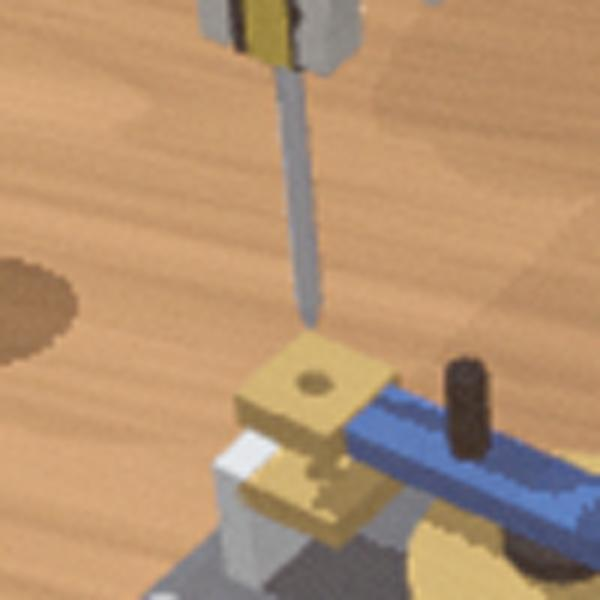

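Run:
```python
from h import *
r,t,c=T('scene'); u0,v0=np.load('pics/uv.npy')
def hit(a,b,z):
    ray=np.array([(u0-50+a/6-.42-c['cx'])/c['fx'],(v0-50+b/6-.42-c['cy'])/c['fy'],1])@r; o=-t@r
    return (o+ray*(z-o[2])/ray[2]).round(4)
print('hole',hit(314,382,.114),'tip',hit(311,325,.140),hit(311,325,.1385))
im,d=get_image('top'); u,v=map(int,px('top',[.567,-.039,.114])); cv2.imwrite('pics/c5.png',cv2.resize(im[v-30:v+30,u-30:u+30],(480,480),interpolation=cv2.INTER_CUBIC)[:,:,::-1])
```

```text
hole [ 0.5692 -0.0389  0.114 ] tip [ 0.5672 -0.0387  0.14  ] [ 0.5656 -0.0396  0.1385]
```

>>> servo_tool([
  [[0.003,0,0,0,0,0],[0.003,0,0.02,0,0,0],[0.003,0,0.04,0,0,0],[0.003,0,0.05,0,0,0],[0.003,0,0.06,0,0,0],[0.003,0,0.068,0,0,0],[0.003,0,0.074,0,0,0],[0.003,0,0.08,0,0,0],[0.003,0,0.08,0,0,0],[0.003,0,0.08,0,0,0]],
])

```text
clock: 12.8
eef_pos: [0.5684, -0.0399, 0.2226]
orientation: [0.997, -0.075, 0.0, -0.0]
wrist_force: [0.6, 0.3, -1.5]
gripper_width: 0.02
grip_force: 35.0
```

```bash
python3 m.py; python3 -c "
from h import *
s=monitor.get_obs(); print(s['ft_torque'])"
```

```text
12.8 [ 0.56843272 -0.03990894  0.22262201] 34.953163862228394 [ 0.6  0.3 -1.5] [ 0.989 -0.149  0.   ]
shank 152
0.122 [ 0.5679 -0.04  ] 0.123
0.17 [ 0.5671 -0.0398] 0.172
plate ((569.0201416015625, -39.31828689575195), (45.53507995605469, 47.08641052246094), 76.84324645996094)
bar_eye [(array([ 0.5704, -0.0378,  0.1127]), 0.91)]
pin [(array([0.448 , 0.4423, 0.0043]), 0.71), (array([0.441 , 0.2583, 0.0027]), 0.69), (array([0.5501, 0.334 , 0.0018]), 0.61), (array([ 0.5684, -0.0415,  0.0986]), 0.5)]
[0.35305406 0.10630415 0.04494668]
```

View pics/c4.png

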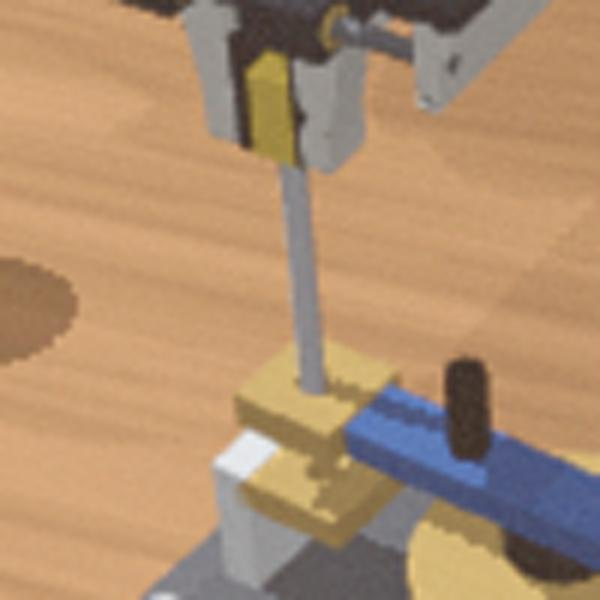

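The nose is in the bar's eye at about (314,388) in the crop, with almost no force. I continue down.

>>> servo_tool([
  [[0.001,-0.001,0.008,0,0,0],[0.001,-0.001,0.016,0,0,0],[0.001,-0.001,0.024,0,0,0],[0.001,-0.001,0.032,0,0,0],[0.001,-0.001,0.04,0,0,0],[0.001,-0.001,0.048,0,0,0],[0.001,-0.001,0.048,0,0,0]],
])

```text
clock: 13.65
eef_pos: [0.5687, -0.0397, 0.1978]
orientation: [0.997, -0.075, -0.001, 0.0]
wrist_force: [0.1, -0.7, -0.9]
gripper_width: 0.02
grip_force: 35.0
```

>>> servo_tool([
  [[0,0,0.006,0,0,0],[0,0,0.012,0,0,0],[0,0,0.018,0,0,0],[0,0,0.024,0,0,0],[0,0,0.03,0,0,0],[0,0,0.03,0,0,0]],
])

```text
clock: 14.25
eef_pos: [0.5687, -0.0396, 0.183]
orientation: [0.997, -0.075, -0.0, 0.0]
wrist_force: [-0.1, 0.2, -0.6]
gripper_width: 0.0202
grip_force: 35.0
```

>>> servo_tool([
  [[0,0,0.008,0,0,0],[0,0,0.016,0,0,0],[0,0,0.024,0,0,0],[0,0,0.032,0,0,0],[0,0,0.04,0,0,0],[0,0,0.046,0,0,0],[0,0,0.049,0,0,0],[0,0,0.049,0,0,0],[0,0,0.049,0,0,0],[0,0,0.049,0,0,0]],
])

```text
clock: 15.25
eef_pos: [0.5691, -0.0396, 0.1593]
orientation: [0.997, -0.075, 0.0, -0.0]
wrist_force: [-0.3, 0.9, -1.6]
gripper_width: 0.0197
grip_force: 35.0
```

```bash
python3 m.py
```

```text
15.25 [ 0.56913331 -0.03957367  0.15925365] 34.9524861574173 [-0.3  0.9 -1.6] [ 0.989 -0.149  0.   ]
shank 42
0.122 [ 0.568  -0.0393] 0.122
plate ((569.8915405273438, -38.09995651245117), (45.54327392578125, 45.97012710571289), 78.02054595947266)
bar_eye [(array([ 0.5697, -0.0393,  0.1145]), 0.93), (array([ 0.5722, -0.0393,  0.0697]), 0.55)]
pin [(array([0.5506, 0.3334, 0.0011]), 0.92), (array([0.4473, 0.4478, 0.0037]), 0.8), (array([0.4347, 0.2569, 0.0025]), 0.79), (array([0.4606, 0.3686, 0.0008]), 0.2)]
```

View pics/c4.png

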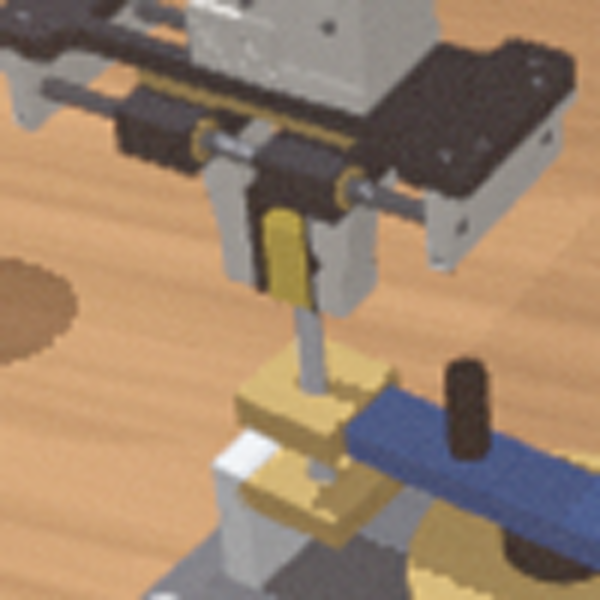

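The shank shows between the two eyes at about (320,468), the tip height works out at about 37 mm and the forces are near zero. I hand it in.

```bash
python3 -c "
from cell import order
print(order.sign_off())"
```

```text
the job is handed in; nothing more can be done
None
```

The bar is shut and the pin is through both eyes, held upright by its head with about 19 mm of nose below the lower eye (worked out from the arm's height), and I handed the job in at 15.3 s; no verdict came back.

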